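# Seat a lens cell in a three-point nest

### The job

Take the brass-rimmed lens cell out of the grey rack, lay it flat on the cork pad and let go, then pick it up again by its rim and set it down flat on the open part of the aluminium nest's bed, clear of the pins, and let go. Then nudge it gently along the bed, past the spring plunger, until it is fully home against both fixed pins with the plunger bearing on it. Leave the black cell standing in the rack.

Things in the scene. Friction and masses are not known exactly. Their poses are not given: they have to be found in the camera images.
- lens_center (a point): Centre of the lens cell: a rigid disc 44 mm in diameter and 14 mm thick, about 60 g, polished brass rim that slides easily on the pins and nose, pale glass on both faces, both faces alike. Its x axis is the disc's axis. It starts standing on edge in a slot of the rack, its axis along the rack's x and horizontal, its centre 26 mm above the worktop, its top 48 mm.
- dark_cell_center (a point): Centre of the other cell: same size and shape, black rim and nearly black glass; it stands in the rack's other slot, 60 mm away along the rack's x, and stays there.
- rack: Fixed grey plastic rack, 128 (its x) x 70 mm; origin: centre of its underside, z up. Slots at x = -30 and +30 mm; which cell is in which varies. Slot floor 4 mm up; low side walls along the cell's faces, 16 mm high, reaching 12 mm from the slot's middle; end blocks 30 mm high against the rim: a cell can only be pinched by its faces, from above, at its free upper part.
- pad_top (a point): Centre of the top of the fixed square cork pad, 130 x 130 mm, 4 mm thick; x and y along its edges, z up.
- nest_seat (a point): On the bed's top, 10 mm above the worktop, under the place of a seated cell's centre (7 mm above this point). z up; x: the way a cell is pushed home. Fixed aluminium nest plate; its flat bed runs from x = -87 to +43 and y = -63 to +43 mm in this frame. The gap between side pin and plunger is narrower than the cell, which meets them with its centre about 19 mm short of the seat.
- nest_apron (a point): On the bed's top in the middle of its open part, 48 mm from the seat along the nest's -x, with room to set the cell down flat clear of pins and plunger; axes as nest_seat.
- pin_end: Fixed polished steel pin, 10 mm in diameter, 19 mm above the bed, that stops the cell; origin at its foot on the bed, at (27, 0) mm from the seat in nest axes. The seated cell's rim touches it.
- pin_side: The second fixed pin, same size, on the +y side of the way in, at (-9.2, 25.4) mm from the seat in nest axes. The seated cell's rim touches it.
- plunger_nose (a point): Centre of the spring plunger's polished steel nose, an upright cylinder 12 mm in diameter and 18 mm high, on the -y side of the way in: at (-9.6, -24.3) mm from the seat when free. It yields along the nest's -y into its blue housing (22 x 22 mm, 20 mm above the bed, centred at (-9.6, -50) mm).
- plunger (a joint): How far the nose is pushed in, m: 0 free, about 0.002 with the cell seated, 0.005 to 0.006 as the cell passes, 0.009 at its stop. Spring: 1.5 N at 0, rising 0.5 N per mm; pushing the cell past along the nest's x takes about 3 to 6 N, and the spring then keeps it against both pins.

How it is judged (in metres and radians):
On the way, in this order (a step that is already met when the one before it is completed fails the run):
1. the lens cell lies flat on the cork pad, let go ((angle between lens_center's own x axis and vertical below 0.1 rad or angle between lens_center's own x axis and vertical above 3.04159 rad) and contact force between the fingers and lens below 0.05 N and horizontal distance between lens_center and pad_top below 0.075 m and z of lens_center in the frame of pad_top between 0.004 and 0.01 m), for 0.2 s.
2. the lens cell is held in the fingers, flat, lifted clear of the pad ((angle between lens_center's own x axis and vertical below 0.4 rad or angle between lens_center's own x axis and vertical above 2.74159 rad) and contact force between the fingers and lens above 1 N and z of lens_center in the frame of pad_top above 0.025 m), for 0.1 s.
3. the lens cell lies flat on the nest's bed short of the pins, let go ((angle between lens_center's own x axis and vertical below 0.1 rad or angle between lens_center's own x axis and vertical above 3.04159 rad) and contact force between the fingers and lens below 0.05 N and x of lens_center in the frame of nest_seat between -0.09 and -0.012 m and y of lens_center in the frame of nest_seat between -0.06 and 0.04 m and z of lens_center in the frame of nest_seat between 0.004 and 0.01 m), for 0.2 s.
At the end, for the whole second after the job is handed in: The lens cell rests flat on the nest's bed, at rest and released, its centre within 2 mm of the seat, touching both fixed pins and with the plunger bearing on it (pushed in 1 to 3.5 mm); the black cell stands in its slot, within 25 mm of where it began ((angle between lens_center's own x axis and vertical below 0.06 rad or angle between lens_center's own x axis and vertical above 3.08159 rad) and horizontal distance between lens_center and nest_seat below 0.002 m and contact force between the fingers and lens below 0.05 N and value of joint plunger between 0.001 and 0.0035 m and contact force between each of pin_end, pin_side and lens above 0.05 N and linear speed of lens below 0.01 m/s and distance of dark_cell_center from where it was at the start of the episode below 0.025 m and z of lens_center in the frame of nest_seat between 0.005 and 0.009 m).
It fails at once if the black cell is moved more than 25 mm from its place in the rack (distance of dark_cell_center from where it was at the start of the episode above 0.025 m).
It fails at once if the lens cell is rammed into the nest with more than 40 N (contact force between lens and nest above 40 N).
It also fails if it takes over 58 s, if anything falls off the work surface, if the arm or the gripper's body presses on something with over 40 N, if the wrist force passes 120 N, or if a joint passes its speed limit or range.

### The arm

A 6-joint arm with a two-finger parallel gripper is mounted at the origin on a cart in front of the work surface, level with it; the furniture and walls round the work are solid. World frame = base frame: x ahead of the robot, y to its left, z up, the work surface at z = 0. Lengths are in m, angles in degrees, forces in N, time in s.
With the tool pointing down it reaches from about 0.275 to 0.825 m from the base axis. Payload 5.2 kg.
Tool frame: the origin (TCP) lies at the very end of the fingers, on their centre line; the grasp point (between the pads) lies 19 mm behind it; z points along the fingers, y is the direction in which the jaws open and shut (so a half turn about z gives the same grasp; the last joint's range is limited). The gripper opens to 93 mm and grips with 3 to 60 N. Pads are 15 mm wide; open, the fingers measure 128 mm over their backs; the gripper's body (75 mm by 188 mm) begins 65 mm behind the grasp point.
Start: joints at [52.38, 14.817, 87.949, -0, 77.235, -11.62], TCP at [0.241, 0.494, 0.219] pointing down, gripper open.
Joint ranges: [-179.93, 179.93], [-52.35, 119.4], [10.71, 147.94], [-69.91, 249.91], [12.55, 155.21], [-178.61, 178.61]. Speed limits (degrees/s): [147.25, 147.25, 180, 180, 180, 180].

### API

Orientations are given as [roll, pitch, yaw] about the fixed x, y, z axes, in that order (R = Rz(yaw) Ry(pitch) Rx(roll)).
In Python, from rig import readout, vision, job gives the robot as it stands.
- The arm moves only by the tool arm_command, never from a script. Its argument "moves" is a list of rows, each a list of 4 numbers: the shift along the tool's x, y, z in m, then the turn about the tool's z in rad. In form: [[tx, ty, tz, spin], ...]. A call has 1 to 10 rows; each row shifts and turns the commanded pose from where the row before left it, along the tool's axes as they then stand; what a row does not reach is not made up. A row lasts 1/10 s, in which the tool goes at most 50 mm and 8.59 degrees, less where a joint would pass 70% of its speed; a pose out of reach is approached as far as the arm can. A call is refused whole if a number of a shift passes 0.05 or a number of a turn 0.15, either way. A call with a gripper value outside its range is refused whole. "gripper" is the gripper command: -1 is fully open, 1 is shut, values between are in proportion, set as the call begins (left out, the last holds). The fingers move at their own pace and stop on an object; "squeeze" is the grip in N (left out, the last holds). Time passes only in rows, so rows that do not move let the fingers close. It gives the time, the measured TCP pose, the force and the opening at its end, in the units of the state.
- readout.sense(): the state, without advancing time (a new reading comes with each control period).
- vision.read_camera(name): name is "side" or "top" or "wrist"; returns a dict with "frame" (400x640x3 uint8, red, green, blue), "camera_matrix" (3x3 intrinsics, pixels), "R" (3x3) and "t" (3): a world point X has camera coordinates R X + t. Camera axes: x right, y down, z forward; pixel columns grow to the right and rows downward; lengths in m; the calibration is good to about 2 mm. The wrist camera is an equidistant fisheye: a pixel r from the principal point sees the ray r / f radians off the axis. A picture is of the moment at which its call begins. There is no depth.
- job.hand_in(): hands the job in, once; it reports no verdict.
The state is a dict: "time_s": time; "joints": joint angles; "qvel": joint speeds; "joint_efforts": joint torques, N m; "tcp_pos": TCP position; "orientation": TCP orientation; "wrist_force": force on the tool from outside, world axes, zero at the start; "ft_torque": the same for the moment, N m; "grip_width": opening from 0.0 (shut) to 1.0 (fully open).
Only numpy, scipy, OpenCV 4.12 (cv2) and the standard library are available. Lean on these libraries where they do the work, as an engineer would, in place of code of your own. Each camera call takes 0.05 s, during which the arm holds its last target. There are 200 camera calls.

## Working session

There is one attempt and no reset: what is moved stays moved. The work goes in short steps, Python scripts to look and compute and a tool call to move; the robot and the scene stay as the last step left them, time stands still between calls to the robot, and variables do not carry over. Pictures are saved under pics/ and viewed, about 8 in all and at most 12, crops included, and the job is handed in when it is done.

Besides the shell and the picture viewer there is one more tool, called by a JSON object that holds its "op" and its "data". arm_command: Moves the arm, as the interface text tells. Its arguments: {"type":"object","properties":{"moves":{"type":"array","items":{"type":"array","items":{"type":"number"}}},"gripper":{"type":"number"},"squeeze":{"type":"number"}},"required":["moves"]}

```bash
ls; mkdir -p pics
python3 - <<'E'
from rig import readout, vision
import cv2, numpy as np
print(readout.sense())
a=[]
for n in("top","side"):
    d=vision.read_camera(n); np.savez(f"{n}0.npz",**d); cv2.imwrite(f"pics/{n}0.png",d["frame"][:,:,::-1]); print(n,d["camera_matrix"],d["R"],d["t"])
E
```

```text
pics
{'time_s': 0.0, 'joints': array([ 5.23783257e+01,  1.48605678e+01,  8.80092516e+01, -5.92637548e-04,
        7.72336902e+01, -1.16204445e+01]), 'qvel': array([ 0.03749664, -0.00776946, -0.01770191, -0.04110373, -0.03322518,
       -0.02577197]), 'joint_efforts': array([-6.94974369e-04, -4.37306964e+01, -2.84001517e+01,  7.18551152e-02,
        4.11507476e-02, -1.51776076e-04]), 'tcp_pos': array([0.24077546, 0.49390968, 0.2178182 ]), 'orientation': array([-1.79898496e+02, -2.02837608e-02,  1.53998884e+02]), 'wrist_force': array([ 0.22389949, -0.44024975, -0.65228368]), 'ft_torque': array([-0.01313164,  0.01804608,  0.02082152]), 'grip_width': 1.0018422008120513}
top [[442.99011608   0.         316.48699087]
 [  0.         442.99011608 204.71838927]
 [  0.           0.           1.        ]] [[-0.01817403 -0.99964683 -0.01938853]
 [-0.9837571   0.02134202 -0.17823155]
 [ 0.17858239  0.01583442 -0.98379754]] [-0.05013298  0.508438    1.18201068]
side [[395.46297118   0.         338.14275796]
 [  0.         395.46297118 205.197697  ]
 [  0.           0.           1.        ]] [[ 0.87374806 -0.48613006 -0.01555302]
 [-0.21285276 -0.35342819 -0.91092383]
 [ 0.43733058  0.79922843 -0.41228132]] [-0.48518687  0.11567669  0.90484428]
```

View pics/top0.png

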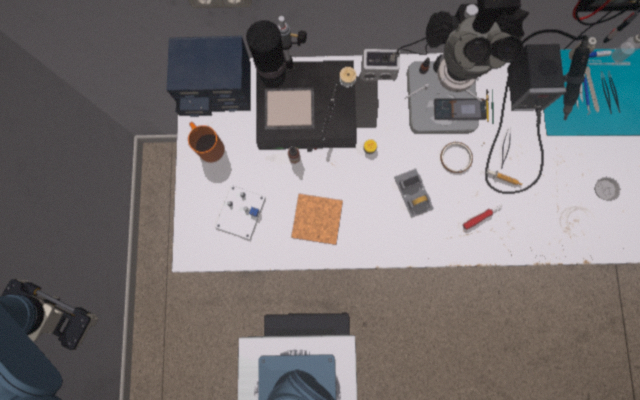

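View pics/side0.png

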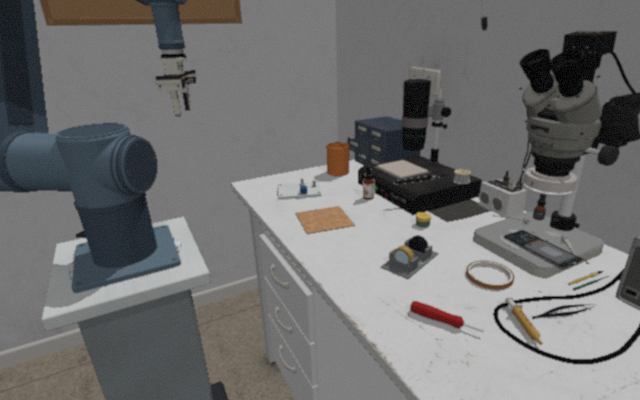

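The top view shows the rack at about (413,193), with the brass cell at (419,201) and the black one at (410,180). The pad is at (317,219), and the nest at (241,212) with its blue plunger at (254,211). The side view agrees. Next I'll get coarse positions.

```bash
cat > h.py <<'E'
import numpy as np, cv2
from rig import readout, vision
def grab(n,save=None):
    d=vision.read_camera(n); d["fish"]=(n=="wrist")
    if save: np.savez(save,**d)
    return d
def load(f): return dict(np.load(f))
def rays(d,px):
    px=np.atleast_2d(np.asarray(px,float)); K=d["camera_matrix"]
    q=np.c_[(px[:,0]-K[0,2])/K[0,0],(px[:,1]-K[1,2])/K[1,1]]
    if d.get("fish",False):
        r=np.linalg.norm(q,axis=1,keepdims=True)+1e-12
        c=np.c_[np.sin(r)*q/r,np.cos(r)]
    else: c=np.c_[q,np.ones(len(q))]
    return -d["R"].T@d["t"], c@d["R"]
def plane(d,px,z):
    o,r=rays(d,px); return o+r*((z-o[2])/r[:,2])[:,None]
def proj(d,X):
    c=np.atleast_2d(X)@d["R"].T+d["t"]; K=d["camera_matrix"]
    rr=np.linalg.norm(c[:,:2],axis=1)
    s=np.where(rr>1e-9,np.arctan2(rr,c[:,2])/np.maximum(rr,1e-9),0) if d.get("fish",False) else 1/c[:,2]
    return np.c_[c[:,0]*s*K[0,0]+K[0,2],c[:,1]*s*K[1,1]+K[1,2]]
def tool(dx):  # world shift -> tool xyz
    from scipy.spatial.transform import Rotation as R
    return R.from_euler("xyz",readout.sense()["orientation"],degrees=True).inv().apply(dx)
E
python3 - <<'E'
from h import *
d=load("top0.npz"); f=d["frame"]
for n,p,z in(("brass",(419,201),.048),("black",(410,180),.048),("rack",(413,193),.03),("pad",(317,219),.004),("nest",(241,212),.01),("blue",(254.5,212),.03),("apron corner",(217,232),.01)):
    print(n,plane(d,p,z).round(3))
a=cv2.resize(f[165:265,205:305],None,fx=4,fy=4,interpolation=3); b=cv2.resize(f[150:250,365:465],None,fx=4,fy=4,interpolation=3)
cv2.imwrite("pics/crop1.png",np.hstack([a,b])[:,:,::-1])
E
```

```text
brass [[ 0.511 -0.343  0.048]]
black [[ 0.571 -0.322  0.048]]
rack [[ 0.538 -0.331  0.03 ]]
pad [[ 0.473 -0.06   0.004]]
nest [[0.497 0.156 0.01 ]]
blue [[0.493 0.114 0.03 ]]
apron corner [[0.441 0.223 0.01 ]]
```

View pics/crop1.png

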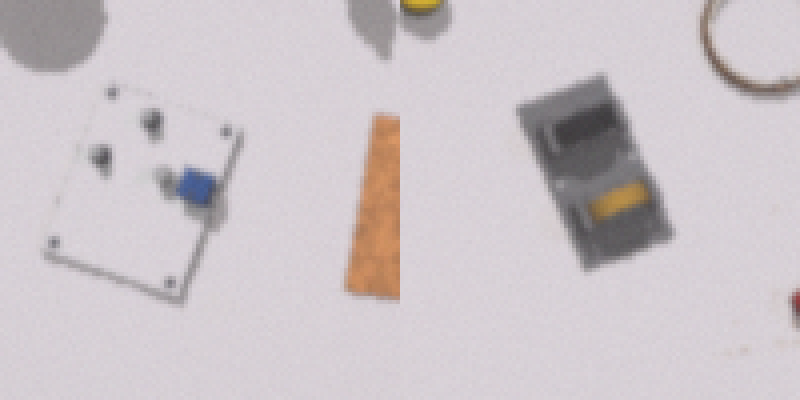

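The crop (4×, offset (205,165) on the left) shows the end pin at (152,122), the side pin at (100,157), the nose at (165,180) and the housing at (197,187). Nest +x points up and to the right at about -19°. I'll pass over the nest for a wrist view, then go on to the rack.

{"op": "arm_command", "data": {"moves": [[-0.04, -0.022, 0, 0], [-0.04, -0.022, 0, 0], [-0.04, -0.022, 0, 0], [-0.04, -0.022, 0, 0], [-0.04, -0.022, 0, 0], [-0.04, -0.022, 0, 0], [-0.04, -0.022, 0, 0], [-0.04, -0.022, 0, 0], [-0.03, -0.02, 0, 0], [0, 0, 0, 0]]}}

```text
time_s: 1.1
tcp_pos: [0.4718, 0.1611, 0.2181]
orientation: [-179.9, 0.0, 153.7]
wrist_force: [-0.2, 0.8, -0.4]
grip_width: 0.999
```

Run:
```python
from h import *
d=grab("wrist","w_nest.npz"); s=readout.sense(); print(s["tcp_pos"],s["orientation"],d["camera_matrix"],-d["R"].T@d["t"])
cv2.imwrite("pics/wn.png",d["frame"][:,:,::-1])
for n,p in(("apron",(.47,.16,.01)),("pad",(.473,-.06,.004))): print(n,proj(d,p))
```

```text
[0.47045367 0.16293521 0.2180661 ] [-1.79962891e+02 -5.30814452e-02  1.53764427e+02] [[309.70691629   0.         324.52326668]
 [  0.         309.70691629 198.6661456 ]
 [  0.           0.           1.        ]] [0.40843103 0.19425157 0.38426404]
apron [[321.9338918  175.96246299]]
pad [[185.93395785 245.48015473]]
```

View pics/wn.png

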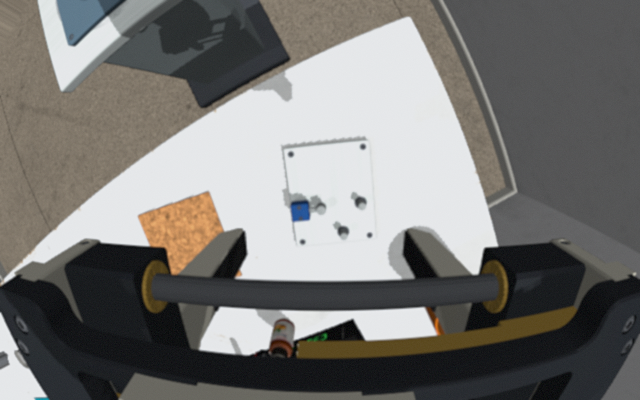

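The wrist view shows the nest in full: side pin at (361,203), end pin at (344,232), nose at (320,208), housing at (300,210). A zoomed crop will give sub-pixel points.

Run:
```python
from h import *
d=load("w_nest.npz"); f=d["frame"]
c=cv2.resize(f[130:255,270:390],None,fx=4.8,fy=4.8,interpolation=cv2.INTER_CUBIC)
c=cv2.convertScaleAbs(c,alpha=1.0); cv2.imwrite("pics/wn_z.png",c[:,:,::-1])
```

```text
(no output)
```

View pics/wn_z.png

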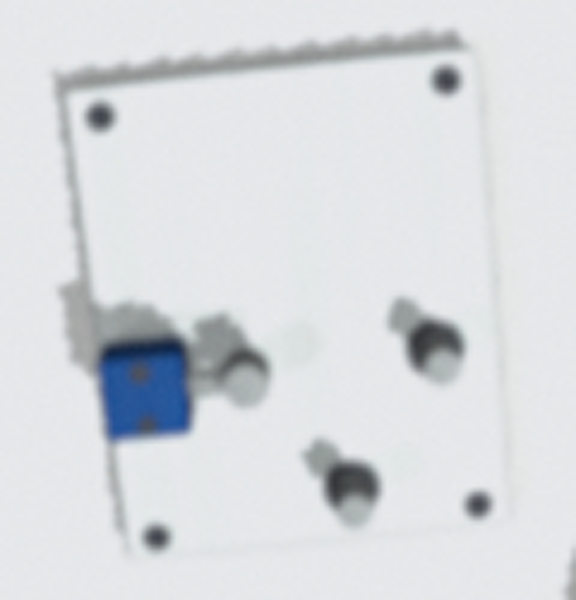

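Run:
```python
from h import *
d=load("w_nest.npz")
def P(x,y,z): return plane(d,((x+.5)/4.8+269.5,(y+.5)/4.8+129.5),z)[0,:2]
sc=[P(*p,.01) for p in((100,116),(446,80),(157,538),(479,504))]
co=[P(*p,.01) for p in((62,88),(475,48),(128,553),(510,517))]
obs=np.array([P(441,363,.029),P(355,508,.029),P(246,382,.028),P(147,394,.030),np.mean(sc,0),*co])*1e3
mod=np.array([(-9.2,25.4),(27,0),(-9.6,-24.3),(-9.6,-50),(-22,-10),(-87,-63),(-87,43),(43,-63),(43,43)])
mc,oc=mod.mean(0),obs.mean(0)
U,S,Vt=np.linalg.svd((mod-mc).T@(obs-oc)); R=(U@Vt).T
t=oc-R@mc; print("seat",t,"ang",np.degrees(np.arctan2(R[1,0],R[0,0])),"det",np.linalg.det(R),"apron",R@[-48,0]+t)
print((mod@R.T+t-obs).round(1)); print("push 10",(R@[10,0]).round(2))
d=load("top0.npz"); f=d["frame"]; h=cv2.cvtColor(f,cv2.COLOR_RGB2HSV)
for n,lo,hi,roi,z in(("pad",(5,100,100),(20,255,255),(180,255,280,350),.004),("brass",(10,90,70),(30,255,255),(180,220,400,440),.044)):
    r0,r1,c0,c1=roi; m=cv2.inRange(h[r0:r1,c0:c1],lo,hi); cs=max(cv2.findContours(m,0,2)[0],key=cv2.contourArea)
    (x,y),wh,a=cv2.minAreaRect(cs); box=cv2.boxPoints(((x+c0,y+r0),wh,a)); w=plane(d,box,z); print(n,plane(d,(x+c0,y+r0),z),wh,[np.degrees(np.arctan2(*(w[i+1]-w[i])[1::-1])).round(1) for i in(0,1)])
```

```text
seat [520.15015659 161.77003496] ang -20.193780132167287 det 1.0 apron [475.1006925  178.33945817]
[[ 0.6  0.3]
 [ 0.3 -0.2]
 [-0.  -0.2]
 [-0.3 -1. ]
 [-1.5  0.5]
 [-0.7  0.1]
 [-1.2  1.4]
 [ 1.6 -1.1]
 [ 1.2  0. ]]
push 10 [ 9.39 -3.45]
pad [[ 0.47411099 -0.05909079  0.004     ]] (44.55276107788086, 43.64041519165039) [np.float64(-9.2), np.float64(-100.2)]
brass [[ 0.5158569 -0.3449573  0.044    ]] (5.0137739181518555, 14.298541069030762) [np.float64(-69.3), np.float64(-161.9)]
```

{"op": "arm_command", "data": {"moves": [[-0.024, -0.042, 0, 0], [-0.024, -0.042, 0, 0], [-0.024, -0.042, 0, 0], [-0.024, -0.042, 0, 0], [-0.024, -0.042, 0, 0], [-0.024, -0.042, 0, 0], [-0.024, -0.042, 0, 0], [-0.024, -0.042, 0, 0], [-0.024, -0.042, 0, 0], [-0.024, -0.042, 0, 0]], "gripper": 0.3}}

```text
time_s: 2.15
tcp_pos: [0.5017, -0.3181, 0.2185]
orientation: [179.9, -0.0, 154.1]
wrist_force: [1.2, -0.3, -0.4]
grip_width: 0.348
```

{"op": "arm_command", "data": {"moves": [[-0.022, -0.016, 0, 0], [0, 0, 0.01, 0.13], [0, 0, 0.01, 0.13], [0, 0, 0.01, 0.13], [0, 0, 0.01, 0.13], [0, 0, 0, 0.13], [0, 0, 0, 0.13], [0, 0, 0, 0]]}}

```text
time_s: 2.95
tcp_pos: [0.5146, -0.3402, 0.1783]
orientation: [-180.0, -0.1, 109.3]
wrist_force: [-0.0, 0.1, 0.4]
grip_width: 0.35
```

Run:
```python
from h import *
d=grab("wrist","w_rack.npz"); s=readout.sense(); print(s["tcp_pos"],s["orientation"],-d["R"].T@d["t"])
q=proj(d,(.515,-.344,.04))[0]; print(q)
x,y=np.clip(q.astype(int),[100,75],[540,325]); c=d["frame"][y-75:y+75,x-100:x+100]; print(x,y)
cv2.imwrite("pics/wr.png",cv2.resize(c,None,fx=4,fy=4,interpolation=2)[:,:,::-1])
```

```text
[ 0.51456042 -0.340465    0.1783989 ] [-1.79994445e+02 -5.41882666e-02  1.09552617e+02] [ 0.49139317 -0.27195333  0.34452094]
[322.99922953 194.64354807]
322 194
```

View pics/wr.png

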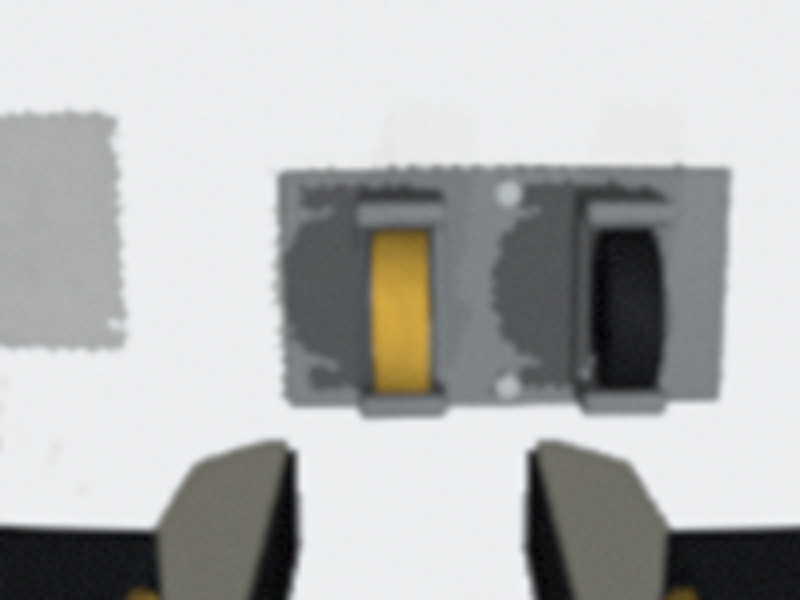

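Run:
```python
from h import *
d=load("w_rack.npz")
g=lambda x,y:((x+.5)/4+221.5,(y+.5)/4+118.5)
a=plane(d,g(401,310),.04)[0]; print(a)
p=[plane(d,g(*q),.0)[0,:2] for q in((289,405),(717,400),(281,172),(728,170))]
print(p,[np.degrees(np.arctan2(*(p[i+1]-p[i])[::-1])) for i in(0,2)])
s=readout.sense(); a[2]=.022; print(tool(a-s["tcp_pos"]),s["orientation"])
```

```text
[ 0.51443511 -0.34583976  0.04      ]
[array([ 0.4958414, -0.3936888]), array([ 0.61569442, -0.35041575]), array([ 0.47242733, -0.32891386]), array([ 0.59202122, -0.28548535])] [np.float64(19.85216373412172), np.float64(19.95764119275772)]
[-0.00517081 -0.00190171  0.15639427] [-1.79994445e+02 -5.41882666e-02  1.09552617e+02]
```

The rack crop shows the brass rim centred at crop (401,310) and the black cell to its right. The jaws line up with the rack to within half a degree, so I'm descending.

{"op": "arm_command", "data": {"moves": [[-0.005, -0.002, 0.04, 0], [0, 0, 0.04, 0], [0, 0, 0.03, 0], [0, 0, 0.02, 0], [0, 0, 0.015, 0], [0, 0, 0.011, 0], [0, 0, 0, 0]]}}

```text
time_s: 3.7
tcp_pos: [0.5133, -0.3461, 0.0211]
orientation: [-179.9, -0.2, 109.4]
wrist_force: [-0.5, 0.0, -0.3]
grip_width: 0.35
```

{"op": "arm_command", "data": {"moves": [[0, 0, 0, 0], [0, 0, 0, 0], [0, 0, 0, 0], [0, 0, 0, 0], [0, 0, 0, 0]], "gripper": 1, "squeeze": 15}}

```text
time_s: 4.2
tcp_pos: [0.5145, -0.3479, 0.0237]
orientation: [179.9, 0.1, 109.3]
wrist_force: [-0.2, 0.4, 3.7]
grip_width: 0.148
```

{"op": "arm_command", "data": {"moves": [[0, 0, -0.01, 0], [0, 0, -0.03, 0], [0, 0, -0.04, 0], [0, 0, -0.02, 0], [0, 0, 0, 0]]}}

```text
time_s: 4.7
tcp_pos: [0.5155, -0.3489, 0.1269]
orientation: [179.8, 0.4, 109.3]
wrist_force: [-0.1, 0.0, 0.2]
grip_width: 0.148
```

{"op": "arm_command", "data": {"moves": [[0.02, 0.002, 0, 0], [0.041, 0.005, 0, 0], [0.045, 0.005, 0, 0], [0.045, 0.005, 0, 0], [0.045, 0.005, 0, 0], [0.045, 0.005, 0, 0], [0.03, 0.004, 0, 0], [0.015, 0.002, 0, 0], [0, 0, 0, 0]]}}

```text
time_s: 5.6
tcp_pos: [0.4495, -0.065, 0.122]
orientation: [-179.9, -0.1, 109.5]
wrist_force: [-0.8, -1.0, -0.1]
grip_width: 0.148
```

{"op": "arm_command", "data": {"moves": [[0, 0, 0.03, 0], [0, 0, 0.03, 0], [0, 0, 0.02, 0], [0, 0, 0.01, 0], [0, 0, 0.006, 0], [0, 0, 0.004, 0], [0, 0, 0, 0], [0, 0, 0, 0]]}}

```text
time_s: 6.4
tcp_pos: [0.4512, -0.0671, 0.0233]
orientation: [179.9, 0.1, 109.3]
wrist_force: [0.6, -0.2, -1.2]
grip_width: 0.151
```

{"op": "arm_command", "data": {"moves": [[0, 0, 0.001, 0], [0, 0, 0, 0], [0, 0, 0, 0]]}}

```text
time_s: 6.7
tcp_pos: [0.4512, -0.0669, 0.0225]
orientation: [179.9, 0.1, 109.3]
wrist_force: [-1.3, -0.6, 5.4]
grip_width: 0.149
```

{"op": "arm_command", "data": {"moves": [[0, 0, 0.001, 0], [0, 0, 0, 0], [0, 0, 0, 0]]}}

```text
time_s: 7.0
tcp_pos: [0.4513, -0.067, 0.0218]
orientation: [179.9, 0.1, 109.3]
wrist_force: [-2.0, -0.2, 10.4]
grip_width: 0.15
```

{"op": "arm_command", "data": {"moves": [[0, 0, -0.001, 0], [0, 0, 0, 0], [0, 0, 0, 0], [0, 0, 0, 0], [0, 0, 0, 0], [0, 0, 0, 0]], "gripper": -1}}

```text
time_s: 7.6
tcp_pos: [0.4504, -0.0665, 0.0215]
orientation: [-180.0, -0.0, 109.3]
wrist_force: [0.2, -0.0, -0.7]
grip_width: 0.618
```

Run:
```python
from h import *
d=grab("wrist","w_st.npz"); print(readout.sense()["grip_width"])
cv2.imwrite("pics/wst.png",d["frame"][100:400,120:520][:,:,::-1])
```

```text
0.6578745028270337
```

View pics/wst.png

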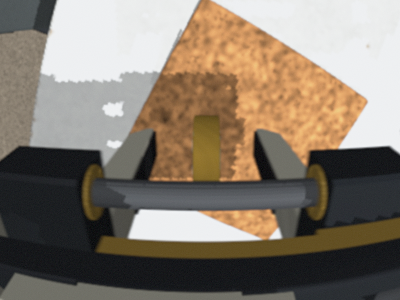

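The brass cell stands on the pad between the open fingers at crop (206,148). I'll topple it with the -y finger.

{"op": "arm_command", "data": {"moves": [[0, 0, -0.01, 0], [0, 0, 0, 0], [0, 0, 0, 0], [0, 0, 0, 0], [0, 0.005, 0, 0], [0, 0.01, 0, 0], [0, 0.01, 0, 0], [0, 0.007, 0, 0], [0, 0.004, 0, 0], [0, 0.003, 0, 0]]}}

```text
time_s: 8.65
tcp_pos: [0.4877, -0.0534, 0.0315]
orientation: [-180.0, -0.0, 109.3]
wrist_force: [-0.2, -0.1, 0.3]
grip_width: 1.002
```

{"op": "arm_command", "data": {"moves": [[0, 0.003, 0, 0], [0, 0.003, 0, 0], [0, 0.003, 0, 0], [0, 0.003, 0, 0], [0, 0.003, 0, 0], [0, 0.003, 0, 0], [0, 0, 0, 0], [0, 0, 0, 0], [0, 0, -0.02, 0], [0, 0, -0.03, 0]]}}

```text
time_s: 9.65
tcp_pos: [0.5024, -0.0472, 0.0805]
orientation: [-179.8, -0.2, 109.3]
wrist_force: [-0.1, -0.3, 0.2]
grip_width: 1.002
```

Run:
```python
from h import *
d=grab("wrist","w_fl.npz"); s=readout.sense(); print(s["tcp_pos"],s["grip_width"])
cv2.imwrite("pics/wfl.png",d["frame"][100:400,120:520][:,:,::-1])
```

```text
[ 0.50607438 -0.04822413  0.08615976] 1.0005881779592438
```

View pics/wfl.png

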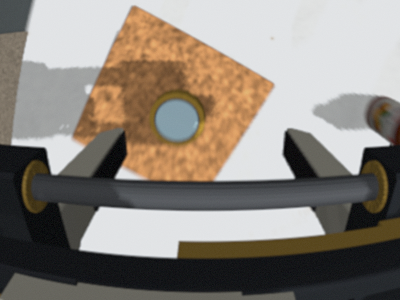

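The cell lies flat on the pad, with the glass disc centred at crop (177,118). Next I'll locate it for the rim grasp.

```bash
cat > lens.py <<'E'
from h import *
def glass(d,X,z,rad=40):
    u,v=proj(d,X)[0].astype(int); h=cv2.cvtColor(d["frame"],cv2.COLOR_RGB2HSV)
    m=cv2.inRange(h,(85,20,90),(115,120,245)); k=np.zeros_like(m); cv2.circle(k,(int(u),int(v)),rad,255,-1); m&=k
    c=max(cv2.findContours(m,0,1)[0],key=cv2.contourArea); e=cv2.fitEllipse(cv2.convexHull(c))
    return e,plane(d,e[0],z)[0]
E
python3 - <<'E'
from lens import *
d=load("w_fl.npz"); e,p=glass(d,plane(d,(297,218),.018)[0],.018); print(e,p); s=readout.sense(); p[2]=.0065; print(tool(p-s["tcp_pos"]))
E
```

```text
((296.38446044921875, 219.6145477294922), (40.40031051635742, 43.40668869018555), 104.98685455322266) [ 0.48370023 -0.05896857  0.018     ]
[-0.00251494 -0.02496137  0.07957593]
```

{"op": "arm_command", "data": {"moves": [[-0.0025, -0.012, 0, 0], [0, -0.013, 0, 0], [0, 0, 0.03, 0], [0, 0, 0.02, 0], [0, 0, 0, 0], [0, 0, 0, 0]], "gripper": -0.4}}

```text
time_s: 10.3
tcp_pos: [0.48, -0.0583, 0.031]
orientation: [-179.9, -0.1, 109.3]
wrist_force: [0.3, 0.0, 1.0]
grip_width: 0.706
```

Run:
```python
from lens import *
s=readout.sense(); print(s["tcp_pos"],tool(np.array([.4837,-.059,.0065])-s["tcp_pos"]),s["grip_width"])
```

```text
[ 0.47995398 -0.05827697  0.03101747] [-0.00196193  0.00335183  0.02450669] 0.7058103115729604
```

{"op": "arm_command", "data": {"moves": [[-0.001, 0.002, 0.01, 0], [0, 0, 0.008, 0], [0, 0, 0.005, 0], [0, 0, 0.002, 0], [0, 0, 0, 0], [0, 0, 0, 0]]}}

```text
time_s: 10.9
tcp_pos: [0.4838, -0.0586, 0.0068]
orientation: [180.0, 0.0, 109.3]
wrist_force: [0.6, 0.9, -0.2]
grip_width: 0.7
```

{"op": "arm_command", "data": {"moves": [[0, 0, 0, 0], [0, 0, 0, 0], [0, 0, 0, 0], [0, 0, 0, 0], [0, 0, 0, 0], [0, 0, 0, 0]], "gripper": 1, "squeeze": 15}}

```text
time_s: 11.5
tcp_pos: [0.4838, -0.0586, 0.0068]
orientation: [180.0, 0.0, 109.3]
wrist_force: [-0.4, 0.3, 2.8]
grip_width: 0.468
```

{"op": "arm_command", "data": {"moves": [[0, 0, -0.01, 0], [0, 0, -0.02, 0], [0, 0, -0.03, 0], [0, 0, -0.01, 0], [0, 0, 0, 0], [0, 0, 0, 0]]}}

```text
time_s: 12.1
tcp_pos: [0.4833, -0.0585, 0.0762]
orientation: [-180.0, -0.0, 109.3]
wrist_force: [-0.2, -1.0, -0.4]
grip_width: 0.47
```

{"op": "arm_command", "data": {"moves": [[0.02, 0.006, 0, 0], [0.035, 0.011, 0, 0], [0.04, 0.0125, 0, 0], [0.04, 0.0125, 0, 0], [0.04, 0.0125, 0, 0], [0.035, 0.011, 0, 0], [0.016, 0.005, 0, 0], [0, 0, 0, -0.126], [0, 0, 0, -0.126], [0, 0, 0, -0.126]]}}

```text
time_s: 13.1
tcp_pos: [0.4741, 0.1782, 0.0748]
orientation: [-179.8, -0.1, 131.3]
wrist_force: [-0.8, -0.2, -0.6]
grip_width: 0.469
```

{"op": "arm_command", "data": {"moves": [[0, 0, 0, -0.126], [0, 0, 0, -0.126], [0, 0, 0, -0.126], [0, 0, 0, -0.126], [0, 0, 0, 0], [0, 0, 0, 0]]}}

```text
time_s: 13.7
tcp_pos: [0.4747, 0.1778, 0.0755]
orientation: [-179.9, -0.1, 159.6]
wrist_force: [-0.3, -0.7, -1.1]
grip_width: 0.468
```

Run:
```python
from lens import *
d=grab("wrist","w_hold.npz")
s=readout.sense(); print(s["tcp_pos"],s["orientation"],tool(np.array([.4751,.1783,.0135])-s["tcp_pos"]),s["grip_width"])
try: print(glass(d,s["tcp_pos"]+[0,0,.011],s["tcp_pos"][2]+.0115))
except Exception as x: print(x)
cv2.imwrite("pics/wh.png",d["frame"][100:400,120:520][:,:,::-1])
```

```text
[0.47489035 0.17790761 0.07578449] [-1.79955577e+02 -8.77708413e-02  1.59664690e+02] [-0.00015563  0.00048908  0.06228396] 0.466963988464917
(((324.4786682128906, 251.93377685546875), (55.36892318725586, 61.11643981933594), 90.65338897705078), array([0.47499144, 0.17952498, 0.08728449]))
```

View pics/wh.png

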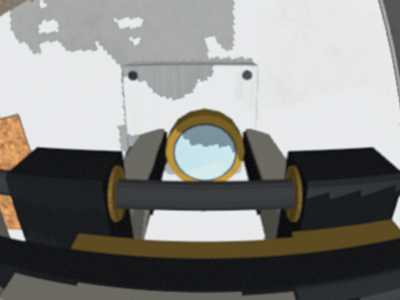

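The cell is held flat and centred over the open bed, at crop (205,150), with yaw 159.7° matching nest y. Lowering now.

{"op": "arm_command", "data": {"moves": [[0, 0, 0.02, 0], [0, 0, 0.02, 0], [0, 0, 0.012, 0], [0, 0, 0.006, 0], [0, 0, 0.003, 0], [0, 0, 0.001, 0], [0, 0, 0, 0], [0, 0, 0, 0]]}}

```text
time_s: 14.55
tcp_pos: [0.476, 0.1781, 0.0152]
orientation: [180.0, 0.1, 159.8]
wrist_force: [0.2, -0.5, -1.2]
grip_width: 0.466
```

{"op": "arm_command", "data": {"moves": [[0, 0, 0.0007, 0], [0, 0, 0, 0], [0, 0, 0, 0]]}}

```text
time_s: 14.85
tcp_pos: [0.4756, 0.178, 0.0141]
orientation: [180.0, 0.0, 159.8]
wrist_force: [-0.2, 0.2, -0.6]
grip_width: 0.469
```

{"op": "arm_command", "data": {"moves": [[0, 0, 0.0008, 0], [0, 0, 0, 0], [0, 0, 0, 0]]}}

```text
time_s: 15.15
tcp_pos: [0.4755, 0.178, 0.0131]
orientation: [-180.0, -0.0, 159.8]
wrist_force: [0.1, 1.0, -1.0]
grip_width: 0.468
```

{"op": "arm_command", "data": {"moves": [[0, 0, 0.0006, 0], [0, 0, 0, 0], [0, 0, 0, 0]]}}

```text
time_s: 15.45
tcp_pos: [0.4755, 0.178, 0.0128]
orientation: [180.0, 0.0, 159.8]
wrist_force: [-1.6, -0.7, 4.0]
grip_width: 0.468
```

{"op": "arm_command", "data": {"moves": [[0, 0, 0, 0], [0, 0, 0, 0], [0, 0, 0, 0], [0, 0, 0, 0], [0, 0, 0, 0], [0, 0, -0.01, 0], [0, 0, -0.02, 0], [0, 0, -0.03, 0], [0, 0, 0, 0]], "gripper": -0.4}}

```text
time_s: 16.35
tcp_pos: [0.4784, 0.1785, 0.0766]
orientation: [179.8, 0.4, 159.9]
wrist_force: [0.7, 0.3, 0.7]
grip_width: 0.697
```

{"op": "arm_command", "data": {"moves": [[0.015, 0, 0, 0], [0.02, 0, 0, 0], [0.01, 0, 0, 0], [0, 0, 0, 0], [0, 0, 0, 0], [0, 0, 0, 0], [0, 0, 0, 0], [0, 0, 0, 0], [0, 0, 0, 0]], "gripper": 1}}

```text
time_s: 17.25
tcp_pos: [0.4335, 0.1934, 0.0725]
orientation: [-180.0, -0.0, 159.8]
wrist_force: [0.0, 0.5, 0.4]
grip_width: 0.015
```

Run:
```python
from lens import *
d=grab("wrist","w_nest2.npz"); s=readout.sense()
e,p=glass(d,[.475,.178,.024],.024,45); print(e,p,s["tcp_pos"],s["orientation"],s["grip_width"])
cv2.imwrite("pics/wn2.png",d["frame"][100:400,120:520][:,:,::-1])
print("lens-tcp in tool",tool(p-s["tcp_pos"]),"lens to seat",tool(np.array([.5202,.1618,.024])-p))
```

```text
Traceback (most recent call last):
  File "lens.py", line 5, in glass
    c=max(cv2.findContours(m,0,1)[0],key=cv2.contourArea); e=cv2.fitEllipse(cv2.convexHull(c))
                                                             ~~~~~~~~~~~~~~^^^^^^^^^^^^^^^^^^^
cv2.error: OpenCV(4.12.0) /io/opencv/modules/imgproc/src/shapedescr.cpp:361: error: (-201:Incorrect size of input array) There should be at least 5 points to fit the ellipse in function 'fitEllipseNoDirect'
```

The closed fingers hide the cell from the wrist camera, so I'll check it from the top camera with numbers.

Run:
```python
from lens import *
d=grab("top","t2.npz"); s=readout.sense(); h=cv2.cvtColor(d["frame"],cv2.COLOR_RGB2HSV)
u,v=proj(d,[.475,.178,.024])[0].astype(int); print(u,v)
m=cv2.inRange(h,(8,70,60),(35,255,255)); k=np.zeros_like(m); k[v-20:v+20,u-20:u+20]=255; m&=k
pts=cv2.findNonZero(m); print(len(pts)); e=cv2.fitEllipse(cv2.convexHull(pts)); p=plane(d,e[0],.022)[0]
print(e,p,tool(p-s["tcp_pos"]),tool(np.array([.5202,.1618,.022])-p))
cv2.imwrite("pics/t2.png",cv2.resize(d["frame"][165:265,205:305],None,fx=5,fy=5,interpolation=2)[:,:,::-1])
```

```text
232 219
21
((232.2623291015625, 217.96859741210938), (12.831933975219727, 14.369097709655762), 121.3388671875) [0.47874734 0.17821214 0.022     ] [-0.04783984  0.00136477  0.05049029] [-4.45695251e-02 -1.11284846e-03 -3.06560102e-06]
```

View pics/t2.png

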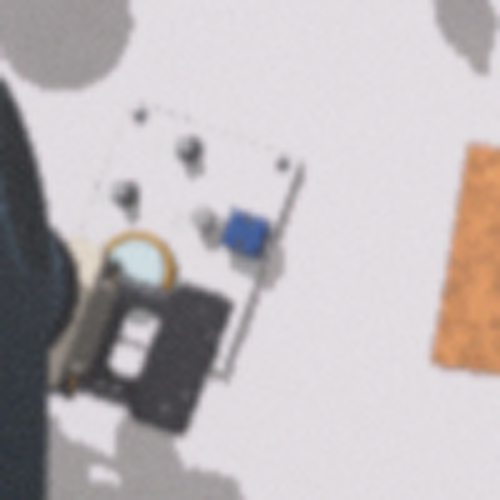

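The top crop shows the cell flat on the bed at (140,260), short of the pins, with the closed fingers behind it. I'll lower and push.

{"op": "arm_command", "data": {"moves": [[0, 0, 0.02, 0], [0, 0, 0.02, 0], [0, 0, 0.012, 0], [0, 0, 0.006, 0], [0, 0, 0, 0], [-0.005, 0, 0, 0], [-0.005, 0, 0, 0], [-0.003, 0, 0, 0], [-0.002, 0, 0, 0]]}}

```text
time_s: 18.25
tcp_pos: [0.4482, 0.1882, 0.015]
orientation: [180.0, 0.1, 159.8]
wrist_force: [1.0, -0.4, 0.2]
grip_width: 0.004
```

{"op": "arm_command", "data": {"moves": [[-0.002, 0, 0, 0], [-0.002, 0, 0, 0], [-0.003, 0, 0, 0], [-0.003, 0, 0, 0], [-0.003, 0, 0, 0], [-0.003, 0, 0, 0], [-0.003, 0, 0, 0], [-0.003, 0, 0, 0], [-0.002, 0, 0, 0], [0, 0, 0, 0]]}}

```text
time_s: 19.25
tcp_pos: [0.4702, 0.18, 0.0146]
orientation: [180.0, 0.0, 159.8]
wrist_force: [0.2, 0.1, 0.2]
grip_width: 0.006
```

{"op": "arm_command", "data": {"moves": [[-0.0015, 0, 0, 0], [-0.0015, 0, 0, 0], [-0.0015, 0, 0, 0], [-0.001, 0, 0, 0], [-0.001, 0, 0, 0], [-0.001, 0, 0, 0], [-0.001, 0, 0, 0], [-0.001, 0, 0, 0]]}}

```text
time_s: 20.05
tcp_pos: [0.4786, 0.1768, 0.0144]
orientation: [-180.0, -0.0, 159.8]
wrist_force: [-3.1, -0.2, -0.2]
grip_width: 0.008
```

{"op": "arm_command", "data": {"moves": [[-0.001, 0, 0, 0], [-0.001, 0, 0, 0], [-0.001, 0, 0, 0], [-0.001, 0, 0, 0], [-0.001, 0, 0, 0]]}}

```text
time_s: 20.55
tcp_pos: [0.484, 0.175, 0.0147]
orientation: [180.0, 0.0, 159.8]
wrist_force: [-1.2, 0.3, -0.3]
grip_width: 0.005
```

{"op": "arm_command", "data": {"moves": [[-0.001, 0, 0, 0], [-0.001, 0, 0, 0], [-0.001, 0, 0, 0], [-0.001, 0, 0, 0], [-0.001, 0, 0, 0]]}}

```text
time_s: 21.05
tcp_pos: [0.4887, 0.1733, 0.0147]
orientation: [180.0, 0.0, 159.8]
wrist_force: [-0.4, 0.9, -0.2]
grip_width: 0.003
```

{"op": "arm_command", "data": {"moves": [[-0.001, 0, 0, 0], [-0.0005, 0, 0, 0], [-0.0005, 0, 0, 0], [0, 0, 0, 0]]}}

```text
time_s: 21.45
tcp_pos: [0.4901, 0.1726, 0.0146]
orientation: [180.0, 0.0, 159.8]
wrist_force: [-1.0, -0.3, -1.3]
grip_width: 0.006
```

{"op": "arm_command", "data": {"moves": [[-0.0005, 0, 0, 0], [-0.0005, 0, 0, 0], [-0.0005, 0, 0, 0], [0, 0, 0, 0]]}}

```text
time_s: 21.85
tcp_pos: [0.4915, 0.1721, 0.0146]
orientation: [180.0, 0.0, 159.8]
wrist_force: [-0.3, -0.3, -0.1]
grip_width: 0.003
```

{"op": "arm_command", "data": {"moves": [[-0.0005, 0, 0, 0], [-0.0005, 0, 0, 0], [0, 0, 0, 0]]}}

```text
time_s: 22.15
tcp_pos: [0.4925, 0.1718, 0.0146]
orientation: [180.0, 0.0, 159.8]
wrist_force: [0.2, -0.4, 0.5]
grip_width: -0.0
```

{"op": "arm_command", "data": {"moves": [[-0.0005, 0, 0, 0], [-0.0005, 0, 0, 0], [0, 0, 0, 0]]}}

```text
time_s: 22.45
tcp_pos: [0.4931, 0.1715, 0.0145]
orientation: [-180.0, -0.0, 159.8]
wrist_force: [0.6, 1.0, 0.7]
grip_width: 0.004
```

{"op": "arm_command", "data": {"moves": [[-0.0004, 0, 0, 0], [-0.0003, 0, 0, 0], [0, 0, 0, 0]]}}

```text
time_s: 22.75
tcp_pos: [0.4932, 0.1713, 0.0144]
orientation: [-180.0, -0.1, 159.8]
wrist_force: [-2.8, 2.0, 2.0]
grip_width: 0.008
```

{"op": "arm_command", "data": {"moves": [[-0.0004, 0, 0, 0], [-0.0003, 0, 0, 0], [0, 0, 0, 0], [0, 0, 0, 0]]}}

```text
time_s: 23.15
tcp_pos: [0.4933, 0.1712, 0.0142]
orientation: [-180.0, -0.1, 159.8]
wrist_force: [-5.5, 2.3, 2.8]
grip_width: 0.006
```

Force now rises while the position holds, so the cell is against the end pin. I'll back off, lift and check.

{"op": "arm_command", "data": {"moves": [[0.002, 0, 0, 0], [0.01, 0, 0, 0], [0.02, 0, 0, 0], [0, 0, -0.03, 0], [0, 0, -0.04, 0], [0.04, 0, -0.04, 0], [0.04, 0, -0.04, 0], [0, 0, 0, 0], [0, 0, 0, 0]]}}

```text
time_s: 24.05
tcp_pos: [0.3987, 0.2068, 0.1563]
orientation: [179.9, 0.2, 159.9]
wrist_force: [0.3, -0.2, 0.5]
grip_width: 0.008
```

Run:
```python
from lens import *
s=readout.sense(); print(s["tcp_pos"],s["wrist_force"])
d=grab("wrist","w_end.npz"); t=grab("top","t_end.npz")
S=np.array([.5202,.1618,.024])
for n,c in(("wrist",d),("top",t)):
    u,v=proj(c,S)[0]; print(n,u,v)
    try:
        e,p=glass(c,S,.024,45 if n=="wrist" else 9); print(e,p,(p-S)*1e3)
    except Exception as x: print("no fit")
    M=np.array([[1,0,-u+20],[0,1,-v+20]]) if n=="top" else np.array([[1,0,-u+50],[0,1,-v+50]])
    w=cv2.warpAffine(c["frame"],M,(40,40) if n=="top" else (100,100)); w=cv2.resize(w,(400,400),interpolation=2)
    cv2.imwrite(f"pics/{n}_c.png",w[:,:,::-1])
cv2.imwrite("pics/end.png",np.hstack([cv2.imread("pics/wrist_c.png"),cv2.imread("pics/top_c.png")]))
```

```text
[0.39870345 0.20676025 0.15628271] [ 0.28977739 -0.2159871   0.50179898]
wrist 322.2758765037313 301.3954825672816
((324.5, 312.0), (2.1213202476501465, 3.0), 90.0) [0.53537509 0.15895766 0.024     ] [ 1.51750882e+01 -2.84233736e+00  2.08166817e-14]
top 238.12647623991987 203.25683256808446
((238.3932342529297, 202.61489868164062), (8.083643913269043, 9.12877082824707), 90.90990447998047) [0.52203258 0.16106704 0.024     ] [ 1.83258239e+00 -7.32961555e-01  2.08166817e-14]
```

View pics/end.png

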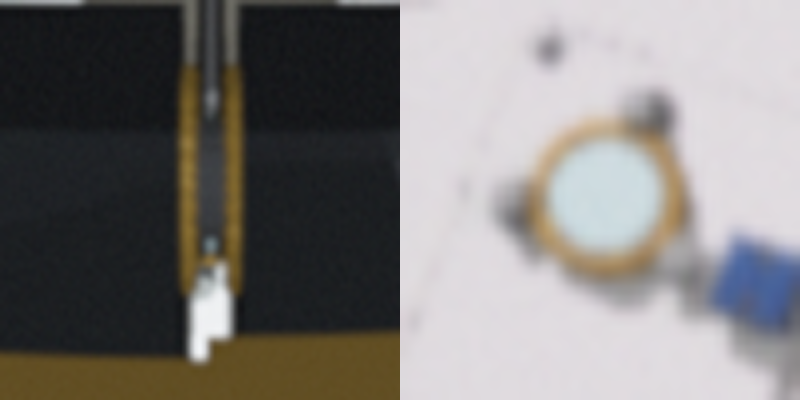

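The top crop shows the cell at (605,190) touching the end pin (650,108), the side pin (520,203) and the nose (680,258). The fingers are well clear, so I'm handing in.

```bash
python3 -c "
from rig import job
print(job.hand_in())"
```

```text
the job is handed in; nothing more can be done
None
```

I handed the job in at about 24 s of the 58 s allowed, and it reported no verdict. As far as my checks show, the lens cell is seated in the nest.

**What I did:**
- I pinched the brass cell by its faces and lifted it from the rack, then stood it on the cork pad and let go.
- I tipped it flat with one finger, then picked it up again by its rim.
- I set it down flat on the open part of the bed and let go.
- I pushed it home with the closed fingers. The push took about 3 N going past the plunger. It ended at about 6 N sideways, with the position no longer changing, and then I backed off and lifted clear.

**What the last checks showed:**
- **Seating:** the top camera shows the cell flat, touching both pins and the plunger nose, with the fingers clear.
- **Position:** the top camera puts the cell's centre 2.0 mm from my seat estimate. That is right at the limit, but the camera calibration is only good to about 2 mm and one pixel there is about 2.5 mm. So this number can't confirm the 2 mm tolerance; I relied on the push stopping firmly and on the visible contacts.
- **Failed check:** the final wrist-camera fit did not work, because the closed fingers hid the cell.
- **Not checked:** I couldn't measure how far the plunger is pushed in. I also didn't look at the black cell again; I never touched it on purpose, and no unexpected force showed up near the rack.

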